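Lock the sliding bookend against the books

TASK

Slide the loose bookend along its rack until the books stand snug between it and the rack's fixed end. Then lock it there: with the fingers in the cup of its lever, press the taper peg firmly down and swing the lever round at the same time, until the peg has wedged and holds by itself after you let go. Do not force the lever, and leave the books standing on the rack and the other things on the table where they are.

Things in the scene. Friction and masses are not known exactly. Their poses are not given: they have to be found in the camera images.
- rack: Fixed oak book rack: a board 150 mm wide (x), 420 mm long (y) and 30 mm thick, with an upright end panel 110 wide, 16 thick, its top 150 mm over the table, at its +y end. Origin on the table under the middle line of the board; y runs along the board towards the fixed end panel, whose inner face is at y = 185 mm; z up.
- bookend (a joint): Travel of the sliding bookend along the rack's +y in m, towards the books; its book-side face is at rack y = this value. The row is snug when it reads about 0.083. It slides stiffly (8 N alone, 13 to 20 N with the books) and stays where it is left, but a strong sideways push on the lever, away from the books, can drag it back while the peg turns.
- bookend_face (a point): Middle of the sliding bookend's flat upright, on the face away from the books (towards rack -y): push here towards +y. The point is 115 mm over the table; the upright is 100 mm wide, 16 thick, its top at 150 mm. Below it, on this side, are two small ribs (tops at 98 mm, 30 mm either side of the middle) and a low foot (top at 60 mm) that carries the lever.
- lever: Dark wood lever on an upright round taper peg that goes through the bookend's foot into a slot in the board. Origin on the peg's axis, 75 mm from the upright's face, 92 mm over the table at the start; hub 48 mm across, its top 16 mm above the origin. The arm points along its own -y, at the start up to 0.15 rad clockwise or 0.45 anticlockwise of rack -y, and swings level up to 1.75 rad to either side of rack -y.
- lever_depth (a joint): How far the peg is down, in m (limit 0.029). Some 2 N sink it freely to between 0.002 and 0.014 (differs, not visible); there it grips. Then pressing alone sticks and turning alone does nothing: a steady 14 to 18 N press during a swing of 0.8 rad or more anticlockwise seen from above (clockwise bites poorly: avoid) draws it 3 to 6 mm deeper and it holds. Sideways up to 20 N. Over 55 N is forcing it.
- lever_cup (a point): Middle of the cup's flat floor at the end of the lever, 92 mm from the peg's axis and 4 mm above the lever's origin. The cup is 58 mm wide inside, wall 5 mm thick and 12 mm high above the floor; shut fingers fit in with some play.
- book0: Loose hardback book standing on the board between bookend and end panel, 28 mm thick (y), 110 deep (x), 130 high. Origin at the middle of its underside, 30 mm over the table. The three are 102 mm thick together; their order varies.
- book1: Loose hardback book standing on the board between bookend and end panel, 34 mm thick (y), 115 deep (x), 145 high. Origin at the middle of its underside, 30 mm over the table. The three are 102 mm thick together; their order varies.
- book2: Loose hardback book standing on the board between bookend and end panel, 40 mm thick (y), 120 deep (x), 138 high. Origin at the middle of its underside, 30 mm over the table. The three are 102 mm thick together; their order varies.
- jar: Empty glass jar with a metal twist cap, 72 mm across, 115 high. A bystander. Origin under its middle.
- bowl: Stoneware bowl, 140 mm across, 60 high. A bystander. Origin under its middle.
- coaster: Round steel coaster, 96 mm across, 6 thick. A bystander. Origin under its middle.
- car: Toy car, 50 by 105 mm (y), 51 high. A bystander. Origin under its middle.
- mug: White mug, 80 mm across, 85 high, with a handle. A bystander. Origin under its middle.
Things that resemble listed ones, but are neither listed nor needed, are in the scene too. What is shaped like the book0 but orange is not meant.

How it is judged:
By the outcome, as a careful person would: the job done as asked, in the order asked, and still so for the second after the job is handed in, with the robot touching nothing.
It also fails if it takes over 53 s, if anything falls off the work surface, if the arm or the gripper's body presses on something with over 40 N, if the wrist force passes 120 N, or if a joint passes its speed limit or range.

ROBOT

A 6-joint arm with a two-finger parallel gripper is mounted at the origin on the work surface. World frame = base frame: x ahead of the robot, y to its left, z up, the work surface at z = 0. Lengths are in m, angles in degrees, forces in N, time in s.
With the tool pointing down it reaches from about 0.25 to 0.725 m from the base axis. Payload 9.7 kg.
Tool frame: the origin (TCP) lies on the centre line of the jaws, within the pads' length; the fingertips stand 19 mm ahead of it and the grasp point (between the pads) is the TCP (bot.tcp_to_tips is the z of the fingertips in the tool frame, in m); z points along the fingers, y is the line along which they close (so a half turn about z gives the same grasp; the last joint's range is limited). The gripper opens to 85 mm and grips with 20 to 120 N. Pads are 22 mm wide; open, the fingers measure 114 mm over their backs; the gripper's body (76 mm by 85 mm) begins 54 mm behind the grasp point. The pads swing forward as they close: fully open they stand 13 mm farther back than shut.
Start: joints at [-73.396, 4.979, 10.078, 95.1, 0, 90], TCP at [0.157, -0.527, 0.25] pointing down, gripper open.
Joint ranges: [-179.16, 179.16], [-48.56, 103.87], [-65.8, 70.77], [-126.05, 130.52], [-82.76, 87.17], [-180, 180]. Speed limits (degrees/s): [127.2, 127.2, 147.25, 180, 180, 180].

INTERFACE

Orientations are given as [roll, pitch, yaw] about the fixed x, y, z axes, in that order (R = Rz(yaw) Ry(pitch) Rx(roll)).
In Python, from workcell import bot gives the robot as it stands. The module is installed in compiled form; this text tells all that it offers.
- The arm moves only by the tool play_rows, never from a script. Its argument "increments" is a list of rows, each an object with "slide": the shift along the tool's x, y, z in mm, a list of three; "angular": the turn, a rotation vector about the tool's x, y, z in degrees, a list of three; "claw": the opening, from -1 (shut) to 1 (fully open). In form: [{"slide": [x, y, z], "angular": [rx, ry, rz], "claw": claw}, ...]. A call has 1 to 8 rows; each row shifts and turns the commanded pose from where the row before left it, along the tool's axes as they then stand; what a row does not reach is not made up. A row lasts 1/10 s, in which the tool goes at most 50 mm and 8.59 degrees, less where a joint would pass 70% of its speed; a pose out of reach is approached as far as the arm can. A call is refused whole if a number of a shift passes 50 or a number of a turn 8.59, either way. A call with a gripper value outside its range is refused whole. The fingers move at their own pace and stop on an object; "squeeze" is the grip in N (left out, the last holds). Time passes only in rows, so rows that do not move let the fingers close. It gives the time, the measured TCP pose, the force, the opening and the grip force at its end, in the units of the state.
- bot.get_obs(): the state, without advancing time (a new reading comes with each control period).
- bot.camera(name): name is "side" or "top" or "wrist"; returns the picture (420x560x3 uint8, red, green, blue); there is no depth.
- bot.camera_info(name): a dict with "fovy" (degrees; the focal length in pixels is half the picture's height over the tangent of half this angle, whatever the lens; pixels are square), "cx", "cy" (the principal point, pixels), "R" (3x3) and "t" (3): a world point X has camera coordinates R X + t. Camera axes: x right, y down, z forward; pixel columns grow to the right and rows downward; lengths in m; the calibration is good to about 2 mm. A picture is of the moment at which its call begins: read the wrist's pose just before it. camera_info takes no time and is no camera call; for the wrist camera it gives the pose at the moment of the call.
- bot.job_done(): hands the job in; it is judged then, once.
The state is a dict: "time": time; "q": joint angles; "qd": joint speeds; "joint_efforts": joint torques, N m; "ee_pos": TCP position; "tcp_rot": TCP orientation; "wrist_force": force on the tool from outside, world axes, zero at the start; "torque": the same for the moment, N m; "opening": finger opening in m; "grasp_force": force on a finger pad.
Only numpy, scipy, OpenCV 4.12 (cv2) and the standard library are available. Lean on these libraries where they do the work, as an engineer would, in place of code of your own. Each camera call takes 0.05 s, during which the arm holds its last target. There are 200 camera calls.

## Working session

There is one attempt and no reset: what is moved stays moved. The work goes in short steps, Python scripts to look and compute and a tool call to move; the robot and the scene stay as the last step left them, time stands still between calls to the robot, and variables do not carry over. Pictures are saved under pics/ and viewed, at most 10 in all, crops included, and the job is handed in when it is done.

Besides the shell and the picture viewer there is one more tool, called as a command line: name --argument value ..., lists and objects as JSON in quotes. play_rows: Moves the arm, as the interface text tells. Its arguments: {"type":"object","properties":{"increments":{"type":"array"},"squeeze":{"type":"number"}},"required":["increments"]}

```bash
mkdir -p pics
python3 - <<'E'
from workcell import bot
import cv2,numpy as np
print(bot.get_obs())
for n in ("top","side"):
    i=bot.camera_info(n); print(n,i)
    cv2.imwrite(f"pics/{n}0.png",bot.camera(n)[:,:,::-1])
print(bot.tcp_to_tips)
E
```

```text
{'time': 0.0, 'q': array([-7.33954323e+01,  5.01164810e+00,  1.00321486e+01,  9.51003580e+01,
       -1.05151500e-03,  9.00010275e+01]), 'qd': array([ 0.02843376, -0.00418966,  0.00180874, -0.04414164, -0.04764669,
       -0.04228478]), 'joint_efforts': array([ 1.42107842e-04, -5.20384026e+01,  4.64805150e+01,  1.60335976e-02,
       -1.79131700e-05, -5.14099909e-06]), 'ee_pos': array([ 0.15710243, -0.5268533 ,  0.24955716]), 'tcp_rot': array([-1.79920142e+02,  1.05294608e-03,  1.66035417e+01]), 'wrist_force': array([ 0.91566134, -0.5618459 ,  0.28322052]), 'torque': array([ 0.03466351,  0.03136364, -0.00350827]), 'grasp_force': 0.0, 'opening': 0.08539554305532313}
top {'fovy': 47.711735785726255, 'cx': 279.9640266484163, 'cy': 204.39704060991215, 'R': array([[-0.03360084, -0.99943445, -0.00132727],
       [-0.97802418,  0.03315439, -0.20583853],
       [ 0.20576612, -0.00561824, -0.97858507]]), 't': array([0.05928793, 0.60577852, 0.95241112])}
side {'fovy': 54.778721461689244, 'cx': 274.5158344612862, 'cy': 213.98418740550278, 'R': array([[-0.835031  , -0.5500605 , -0.01251713],
       [-0.24793485,  0.3964972 , -0.8839221 ],
       [ 0.49117364, -0.73499892, -0.46746662]]), 't': array([0.53577166, 0.23753546, 0.55370876])}
0.019
```

View pics/top0.png

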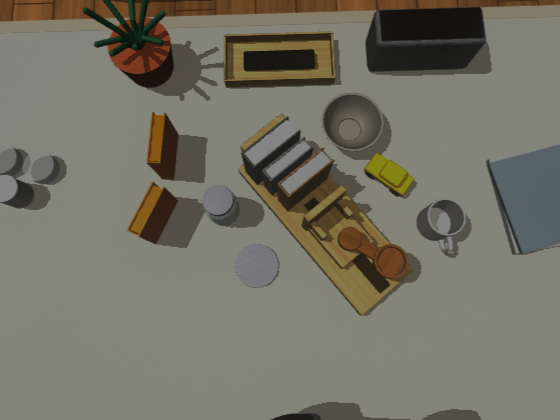

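View pics/side0.png

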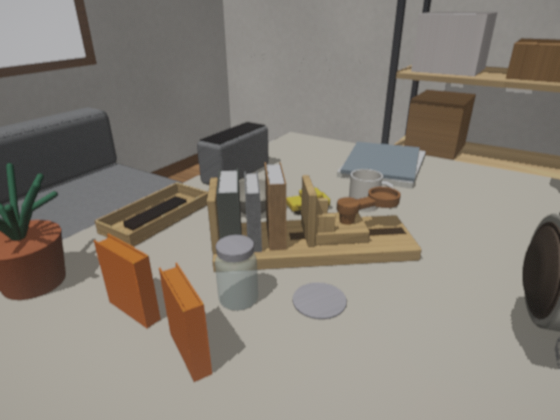

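The top view shows the rack running from its end panel (264,135) down to (385,290), the bookend top from (306,220) to (344,192), the hub at (350,238) and the cup at (391,262). Next I measure these.

```bash
cat > h.py <<'E'
from workcell import bot
import cv2,numpy as np
def ray(n,u,v,z,i=None):
    i=i or bot.camera_info(n); f=210/np.tan(np.radians(i["fovy"]/2))
    R=np.array(i["R"]);t=np.array(i["t"]);c=-R.T@t
    d=R.T@np.array([(u-i["cx"])/f,(v-i["cy"])/f,1]); return c+d*(z-c[2])/d[2]
def proj(n,X,i=None):
    i=i or bot.camera_info(n); f=210/np.tan(np.radians(i["fovy"]/2))
    p=np.array(i["R"])@X+i["t"]; return np.array([i["cx"],i["cy"]])+f*p[:2]/p[2]
E
python3 - <<'E'
from h import *
im=cv2.imread("pics/top0.png")
cv2.imwrite("pics/topc.png",cv2.resize(im[100:325,225:425],None,fx=2.66*1.3/1.3,fy=2.66,interpolation=cv2.INTER_CUBIC))
for nm,u,v,z in [("panelL",243,152,.15),("panelR",285,118,.15),("beL",305,220,.15),("beR",343,190,.15),("cornB",362,312,.03),("cornR",410,268,.03),("cornL",240,170,.03),("hub",350,238,.108),("cup",391,261,.108)]:
    print(nm,ray("top",u,v,z).round(4))
E
```

```text
panelL [0.6986 0.1095 0.15  ]
panelR [0.7678 0.0231 0.15  ]
beL [ 0.5566 -0.0081  0.15  ]
beR [ 0.6138 -0.0854  0.15  ]
cornB [ 0.3768 -0.1265  0.03  ]
cornR [ 0.4654 -0.2359  0.03  ]
cornL [0.6963 0.1256 0.03  ]
hub [ 0.5242 -0.0994  0.108 ]
cup [ 0.4754 -0.178   0.108 ]
```

View pics/topc.png

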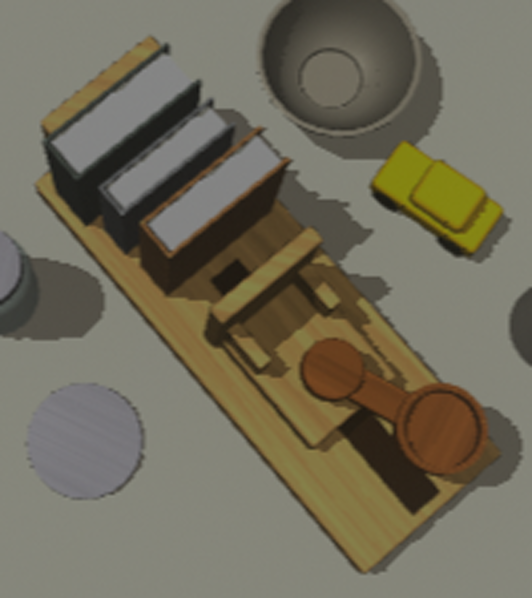

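The crop puts the hub at (350.2,239.1) and the cup at (391.5,260.9). They are 92 mm apart, as stated. The rack's +y points about 38° in the world, and the lever stands about 20° anticlockwise of rack −y. Now I'll approach.

play_rows --increments '[{"slide":[0,0,0],"angular":[0,0,-7.3],"claw":-1},{"slide":[0,0,0],"angular":[0,0,-7.3],"claw":-1},{"slide":[0,0,0],"angular":[0,0,-7.3],"claw":-1},{"slide":[46,-8,0],"angular":[0,0,0],"claw":-1},{"slide":[46,-8,0],"angular":[0,0,0],"claw":-1},{"slide":[46,-8,0],"angular":[0,0,0],"claw":-1},{"slide":[46,-8,0],"angular":[0,0,0],"claw":-1},{"slide":[46,-8,0],"angular":[0,0,0],"claw":-1}]'

```text
time: 0.9
ee_pos: [0.313, -0.351, 0.25]
tcp_rot: [-180.0, 0.0, 38.5]
wrist_force: [1.2, -0.5, 0.5]
opening: -0.0002
grasp_force: 0.0
```

play_rows --increments '[{"slide":[46,-8,0],"angular":[0,0,0],"claw":-1},{"slide":[46,-8,0],"angular":[0,0,0],"claw":-1},{"slide":[46,-8,0],"angular":[0,0,0],"claw":-1},{"slide":[46,-8,0],"angular":[0,0,0],"claw":-1},{"slide":[46,-8,0],"angular":[0,0,0],"claw":-1},{"slide":[20,-8,0],"angular":[0,0,0],"claw":-1},{"slide":[0,0,0],"angular":[0,0,0],"claw":-1},{"slide":[0,0,0],"angular":[0,0,0],"claw":-1}]'

```text
time: 1.7
ee_pos: [0.4779, -0.1591, 0.2499]
tcp_rot: [-180.0, 0.0, 38.6]
wrist_force: [0.4, 0.0, 0.4]
opening: 0.0
grasp_force: 0.0
```

Run:
```python
from h import *
i=bot.camera_info("wrist");im=bot.camera("wrist")
np.save("w.npy",i,allow_pickle=True)
o=bot.get_obs();print(o["time"],o["ee_pos"],o["tcp_rot"],o["opening"])
cv2.imwrite("pics/w1.png",im[:,:,::-1])
H=np.array([.5242,-.0994,.108]);a=np.radians(38.4);y=np.array([np.cos(a),np.sin(a),0])
for X in (H,H+np.array([0,0,.042])+y*.075,H+np.array([-.0488,-.0786,-.0])): print(proj("wrist",X,i))
```

```text
1.75 [ 0.47764719 -0.15972078  0.25008757] [-1.79981471e+02  2.97913922e-02  3.85072143e+01] 0.00013128475010970835
[259.1191105  123.87996061]
[252.1063668    0.32175677]
[294.973778   222.87176627]
```

View pics/w1.png

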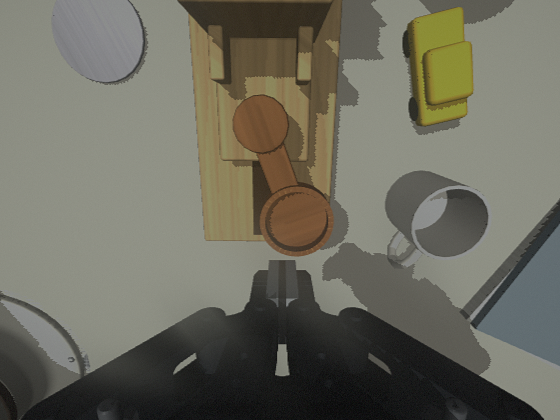

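The wrist view agrees with the estimates: hub at (260,123), cup at (297,220), with the board nearly square to the tool. I'll check the rack's direction and then move in to push.

Run:
```python
from h import *
i=np.load("w.npy",allow_pickle=True).item()
P=lambda u,v,z:ray("wrist",u,v,z,i)
A=P(190,20,.03);B=P(205,241,.03);print("edge",A,B,np.degrees(np.arctan2(*(A-B)[[1,0]])))
A=P(204,27,.098);B=P(313,27,.098);
l=P(217,28,.098);r=P(305,28,.098);l2=P(220,78,.098);r2=P(304,78,.098)
for p in ((l+r)/2,(l2+r2)/2,P(260,123,.108),P(297,220,.108)): print(p)
print(np.linalg.norm(l-r))
```

```text
edge [0.55442987 0.0153127  0.03      ] [ 0.37000787 -0.12754441  0.03      ] 37.76210661043323
[ 0.58213835 -0.05623523  0.098     ]
[ 0.55391483 -0.0788647   0.098     ]
[ 0.52521324 -0.09954687  0.108     ]
[ 0.47871489 -0.17768012  0.108     ]
0.06939305861246517
```

play_rows --increments '[{"slide":[40,-6,0],"angular":[0,0,0.5],"claw":-1},{"slide":[40,-6,0],"angular":[0,0,0],"claw":-1},{"slide":[41,-6,0],"angular":[0,0,0],"claw":-1},{"slide":[0,0,40],"angular":[0,0,0],"claw":-1},{"slide":[0,0,40],"angular":[0,0,0],"claw":-1},{"slide":[0,0,30],"angular":[0,0,0],"claw":-1},{"slide":[0,0,14],"angular":[0,0,0],"claw":-1},{"slide":[0,0,0],"angular":[0,0,0],"claw":-1}]'

```text
time: 2.55
ee_pos: [0.5608, -0.0714, 0.1248]
tcp_rot: [-179.9, 0.1, 37.9]
wrist_force: [0.2, -0.4, 0.3]
opening: 0.0
grasp_force: 0.0
```

play_rows --increments '[{"slide":[8,0,0],"angular":[0,0,0],"claw":-1},{"slide":[8,0,0],"angular":[0,0,0],"claw":-1},{"slide":[5,0,0],"angular":[0,0,0],"claw":-1},{"slide":[5,0,0],"angular":[0,0,0],"claw":-1},{"slide":[5,0,0],"angular":[0,0,0],"claw":-1}]'

```text
time: 3.05
ee_pos: [0.587, -0.0518, 0.1281]
tcp_rot: [179.9, 0.0, 38.0]
wrist_force: [-5.7, -6.0, 4.1]
opening: 0.0001
grasp_force: 0.0
```

play_rows --increments '[{"slide":[6,0,0],"angular":[0,0,0],"claw":-1},{"slide":[6,0,0],"angular":[0,0,0],"claw":-1},{"slide":[6,0,0],"angular":[0,0,0],"claw":-1},{"slide":[6,0,0],"angular":[0,0,0],"claw":-1}]'

```text
time: 3.45
ee_pos: [0.6059, -0.0371, 0.1281]
tcp_rot: [179.9, 0.0, 38.0]
wrist_force: [-5.5, -6.2, 3.9]
opening: 0.0001
grasp_force: 0.0
```

play_rows --increments '[{"slide":[5,0,0],"angular":[0,0,0],"claw":-1},{"slide":[5,0,0],"angular":[0,0,0],"claw":-1}]'

```text
time: 3.65
ee_pos: [0.6135, -0.031, 0.128]
tcp_rot: [179.9, 0.1, 38.0]
wrist_force: [-7.3, -6.6, 4.9]
opening: -0.0
grasp_force: 0.0
```

play_rows --increments '[{"slide":[4,0,0],"angular":[0,0,0],"claw":-1},{"slide":[4,0,0],"angular":[0,0,0],"claw":-1}]'

```text
time: 3.85
ee_pos: [0.6197, -0.0262, 0.1279]
tcp_rot: [179.9, 0.1, 38.0]
wrist_force: [-9.5, -8.6, 4.9]
opening: -0.0002
grasp_force: 0.0
```

play_rows --increments '[{"slide":[3,0,0],"angular":[0,0,0],"claw":-1},{"slide":[2,0,0],"angular":[0,0,0],"claw":-1}]'

```text
time: 4.05
ee_pos: [0.6234, -0.0232, 0.1279]
tcp_rot: [179.9, 0.1, 38.0]
wrist_force: [-8.6, -7.8, 4.0]
opening: -0.0002
grasp_force: 0.0
```

play_rows --increments '[{"slide":[2,0,0],"angular":[0,0,0],"claw":-1},{"slide":[2,0,0],"angular":[0,0,0],"claw":-1}]'

```text
time: 4.25
ee_pos: [0.6265, -0.0208, 0.1279]
tcp_rot: [179.9, 0.1, 37.9]
wrist_force: [-9.5, -7.7, 5.0]
opening: 0.0003
grasp_force: 0.0
```

play_rows --increments '[{"slide":[2,0,0],"angular":[0,0,0],"claw":-1},{"slide":[2,0,0],"angular":[0,0,0],"claw":-1}]'

```text
time: 4.45
ee_pos: [0.6295, -0.0185, 0.128]
tcp_rot: [179.9, 0.1, 37.9]
wrist_force: [-11.7, -9.1, 4.0]
opening: -0.0004
grasp_force: 0.0
```

Run:
```python
from h import *
im=bot.camera("side");im2=bot.camera("top")
a=cv2.resize(im[140:290,190:440],(800,480));cv2.imwrite("pics/s2.png",a[:,:,::-1])
```

```text
(no output)
```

View pics/s2.png

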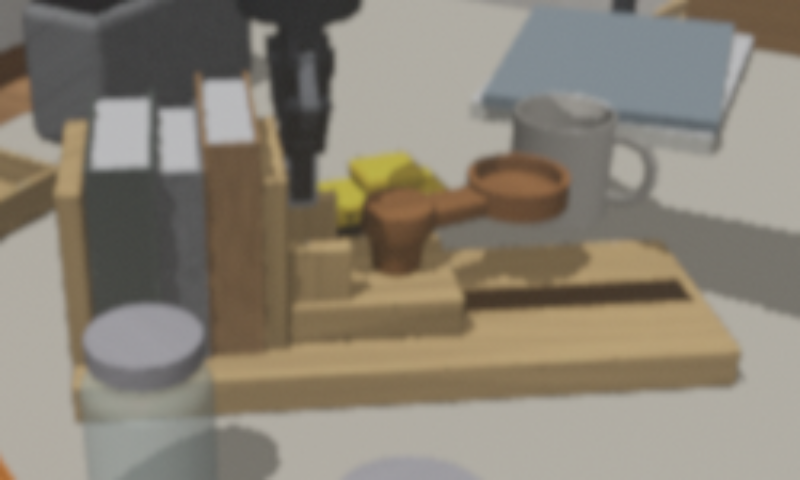

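The books look nearly closed up, with the bookend touching them and hardly any gaps left. I'll push on gently until the force jumps.

play_rows --increments '[{"slide":[1.5,0,0],"angular":[0,0,0],"claw":-1},{"slide":[1.5,0,0],"angular":[0,0,0],"claw":-1}]'

```text
time: 4.75
ee_pos: [0.6315, -0.0169, 0.1278]
tcp_rot: [179.9, 0.2, 37.9]
wrist_force: [-16.2, -14.9, 6.9]
opening: -0.0
grasp_force: 0.0
```

play_rows --increments '[{"slide":[1.5,0,0],"angular":[0,0,0],"claw":-1},{"slide":[1.5,0,0],"angular":[0,0,0],"claw":-1}]'

```text
time: 4.95
ee_pos: [0.6315, -0.0168, 0.1278]
tcp_rot: [179.9, 0.5, 37.9]
wrist_force: [-31.7, -22.6, 12.2]
opening: -0.0001
grasp_force: 0.0
```

The force jump (13 to 20 to 39 N) with no further travel shows the row is snug. I'll back off, rise and look at the lever.

play_rows --increments '[{"slide":[-6,0,0],"angular":[0,0,0],"claw":-1},{"slide":[-8,0,0],"angular":[0,0,0],"claw":-1},{"slide":[0,0,-40],"angular":[0,0,0],"claw":-1},{"slide":[-40,0,-40],"angular":[0,0,0],"claw":-1},{"slide":[-40,0,-10],"angular":[0,0,0],"claw":-1},{"slide":[-40,0,0],"angular":[0,0,0],"claw":-1},{"slide":[0,0,0],"angular":[0,0,0],"claw":-1}]'

```text
time: 5.65
ee_pos: [0.5307, -0.0953, 0.2139]
tcp_rot: [179.9, -0.1, 37.9]
wrist_force: [0.9, 0.2, 0.3]
opening: 0.0003
grasp_force: 0.0
```

Run:
```python
from h import *
i=bot.camera_info("wrist");im=bot.camera("wrist");t=bot.camera("top")
o=bot.get_obs();print(o["time"],o["ee_pos"],o["tcp_rot"],o["wrist_force"])
H=np.array([.5811,-.0562,.108])
print(proj("wrist",H,i),proj("wrist",H+[-.0465,-.0781,0],i),proj("top",H),proj("top",H+[-.0465,-.0781,0]))
for n,m in (("wrist",im),("top",t)):
    h=cv2.cvtColor(m,cv2.COLOR_RGB2HSV); k=cv2.inRange(h,(4,110,50),(12,255,200)); c=cv2.findContours(k,0,2)[0]
    for q in c:
        if cv2.contourArea(q)>150: print(n,cv2.contourArea(q),cv2.boundingRect(q))
cv2.imwrite("pics/w2.png",np.hstack([im[:300],t[100:400,240:480]])[:,:,::-1])
np.save("w.npy",i,allow_pickle=True)
```

```text
5.75 [ 0.53276078 -0.09373838  0.21288124] [ 1.79903056e+02 -1.15010572e-01  3.79472156e+01] [-0.31535894 -0.10235502  1.03666813]
[280.18181463 139.33087506] [320.86310625 246.12845549] [327.02271335 210.9580427 ] [366.95945005 232.29201838]
top 1412.5 (110, 22, 61, 52)
```

View pics/w2.png

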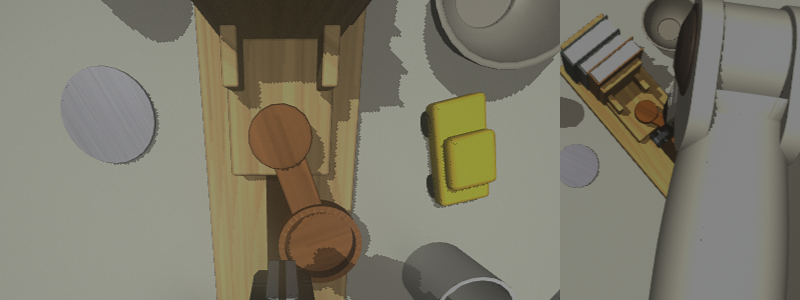

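The hub is at (280,137) and the cup at (320,239) in the wrist view, close to the prediction.

Run:
```python
from h import *
i=np.load("w.npy",allow_pickle=True).item()
h=ray("wrist",280,137,.108,i);c=ray("wrist",320,239,.108,i);print(h,c,np.linalg.norm(h-c),np.degrees(np.arctan2(*(c-h)[[1,0]])))
```

```text
[ 0.5823222  -0.05508314  0.108     ] [ 0.53896014 -0.12970475  0.108     ] 0.08630558163833667 -120.16055558122035
```

play_rows --increments '[{"slide":[-22,34,0],"angular":[0,0,0],"claw":-1},{"slide":[0,0,40],"angular":[0,0,0],"claw":-1},{"slide":[0,0,40],"angular":[0,0,0],"claw":-1},{"slide":[0,0,8],"angular":[0,0,0],"claw":-1},{"slide":[0,0,0],"angular":[0,0,0],"claw":-1}]'

```text
time: 6.25
ee_pos: [0.5361, -0.133, 0.1228]
tcp_rot: [-179.9, 0.1, 38.1]
wrist_force: [0.1, 0.4, -0.1]
opening: -0.0002
grasp_force: 0.0
```

Run:
```python
from h import *
im=bot.camera("side");w=bot.camera("wrist")
a=cv2.resize(im[150:260,290:440],(400,300));b=cv2.resize(w[100:400,80:480],(400,300))
cv2.imwrite("pics/s3.png",np.hstack([a,b])[:,:,::-1])
o=bot.get_obs();print(o["ee_pos"],o["wrist_force"])
```

```text
[ 0.53730895 -0.13347461  0.125578  ] [-0.15191763  0.6482015  -0.5358131 ]
```

View pics/s3.png

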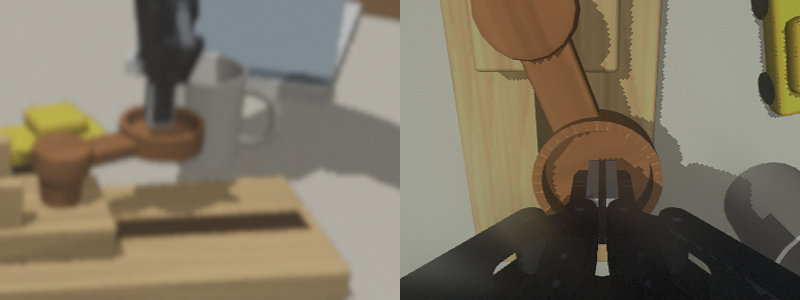

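The fingertips are over the cup, near its middle. I'll go down gently.

play_rows --increments '[{"slide":[0,0,4],"angular":[0,0,0],"claw":-1},{"slide":[0,0,4],"angular":[0,0,0],"claw":-1},{"slide":[0,0,3],"angular":[0,0,0],"claw":-1},{"slide":[0,0,0],"angular":[0,0,0],"claw":-1}]'

```text
time: 6.75
ee_pos: [0.5362, -0.1337, 0.1126]
tcp_rot: [-180.0, -0.0, 38.0]
wrist_force: [-1.0, -0.3, 0.7]
opening: -0.0001
grasp_force: 0.0
```

play_rows --increments '[{"slide":[0,0,2],"angular":[0,0,0],"claw":-1},{"slide":[0,0,2],"angular":[0,0,0],"claw":-1},{"slide":[0,0,0],"angular":[0,0,0],"claw":-1}]'

```text
time: 7.05
ee_pos: [0.5366, -0.134, 0.1096]
tcp_rot: [179.9, -0.1, 38.0]
wrist_force: [-0.1, -1.0, 6.0]
opening: -0.0001
grasp_force: 2.8
```

play_rows --increments '[{"slide":[0,0,1.5],"angular":[0,0,0],"claw":-1},{"slide":[0,0,0],"angular":[0,0,0],"claw":-1}]'

```text
time: 7.25
ee_pos: [0.537, -0.1342, 0.1089]
tcp_rot: [179.8, -0.1, 38.0]
wrist_force: [-0.9, -0.5, 10.1]
opening: 0.0001
grasp_force: 5.2
```

play_rows --increments '[{"slide":[0,0,1],"angular":[0,0,0],"claw":-1},{"slide":[0,0,0],"angular":[0,0,0],"claw":-1}]'

```text
time: 7.45
ee_pos: [0.5373, -0.1343, 0.1086]
tcp_rot: [179.8, -0.1, 38.0]
wrist_force: [-1.1, -1.6, 14.0]
opening: -0.0002
grasp_force: 7.2
```

play_rows --increments '[{"slide":[1.8,4.3,0.7],"angular":[0,0,-3],"claw":-1},{"slide":[1.8,4.3,0],"angular":[0,0,-3],"claw":-1},{"slide":[1.8,4.3,0],"angular":[0,0,-3],"claw":-1}]'

```text
time: 7.75
ee_pos: [0.5495, -0.14, 0.1076]
tcp_rot: [179.9, -0.1, 47.1]
wrist_force: [-2.8, 3.5, 12.9]
opening: 0.0003
grasp_force: 6.3
```

play_rows --increments '[{"slide":[1.8,4.3,0.9],"angular":[0,0,-3],"claw":-1},{"slide":[1.8,4.3,0.3],"angular":[0,0,-3],"claw":-1}]'

```text
time: 7.95
ee_pos: [0.5587, -0.1429, 0.107]
tcp_rot: [179.8, -0.1, 53.1]
wrist_force: [-2.0, 4.5, 17.2]
opening: -0.0001
grasp_force: 8.7
```

play_rows --increments '[{"slide":[1.8,4.3,0.3],"angular":[0,0,-3],"claw":-1},{"slide":[1.8,4.3,0.3],"angular":[0,0,-3],"claw":-1}]'

```text
time: 8.15
ee_pos: [0.5678, -0.1448, 0.1065]
tcp_rot: [179.8, -0.1, 59.1]
wrist_force: [-3.6, 3.9, 19.3]
opening: 0.0001
grasp_force: 9.7
```

play_rows --increments '[{"slide":[1.8,4.3,0],"angular":[0,0,-3],"claw":-1},{"slide":[1.8,4.3,0],"angular":[0,0,-3],"claw":-1}]'

```text
time: 8.35
ee_pos: [0.577, -0.1456, 0.1063]
tcp_rot: [179.8, -0.1, 65.2]
wrist_force: [-1.6, 4.7, 16.3]
opening: 0.0001
grasp_force: 8.3
```

play_rows --increments '[{"slide":[1.8,4.3,0.2],"angular":[0,0,-3],"claw":-1},{"slide":[1.8,4.3,0.2],"angular":[0,0,-3],"claw":-1}]'

```text
time: 8.55
ee_pos: [0.5864, -0.1456, 0.106]
tcp_rot: [179.8, -0.1, 71.2]
wrist_force: [-2.9, 6.3, 18.0]
opening: 0.0
grasp_force: 8.9
```

play_rows --increments '[{"slide":[1.8,4.3,0],"angular":[0,0,-3],"claw":-1},{"slide":[1.8,4.3,0.2],"angular":[0,0,-3],"claw":-1}]'

```text
time: 8.75
ee_pos: [0.5956, -0.1446, 0.1057]
tcp_rot: [179.8, -0.1, 77.2]
wrist_force: [-2.9, 4.6, 16.4]
opening: 0.0003
grasp_force: 8.4
```

Run:
```python
from h import *
im=bot.camera("side");w=bot.camera("wrist")
a=cv2.resize(im[150:260,290:440],(400,300));b=cv2.resize(w[0:420,0:560],(400,300))
cv2.imwrite("pics/s4.png",np.hstack([a,b])[:,:,::-1])
o=bot.get_obs();print(o["ee_pos"],o["wrist_force"])
```

```text
[ 0.59619037 -0.14452233  0.10568277] [-0.05843298  6.25260205 14.36169625]
```

View pics/s4.png

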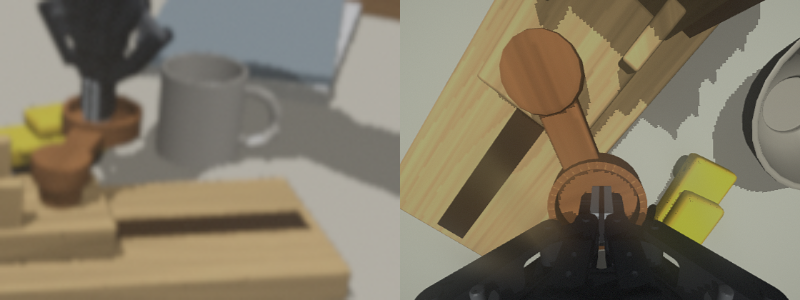

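The lever is following the fingers. I'll keep on.

play_rows --increments '[{"slide":[1.8,4.3,0.5],"angular":[0,0,-3],"claw":-1},{"slide":[1.8,4.3,0.2],"angular":[0,0,-3],"claw":-1}]'

```text
time: 9.05
ee_pos: [0.6046, -0.1427, 0.1054]
tcp_rot: [179.8, -0.1, 83.2]
wrist_force: [-4.4, 6.5, 18.3]
opening: -0.0001
grasp_force: 8.9
```

play_rows --increments '[{"slide":[1.8,4.3,0.2],"angular":[0,0,-3],"claw":-1},{"slide":[1.8,4.3,0.2],"angular":[0,0,-3],"claw":-1}]'

```text
time: 9.25
ee_pos: [0.6136, -0.1398, 0.105]
tcp_rot: [179.8, -0.1, 89.2]
wrist_force: [-3.8, 7.0, 19.1]
opening: -0.0001
grasp_force: 9.2
```

play_rows --increments '[{"slide":[1.8,4.3,0.1],"angular":[0,0,-3],"claw":-1},{"slide":[1.8,4.3,0.2],"angular":[0,0,-3],"claw":-1}]'

```text
time: 9.45
ee_pos: [0.6222, -0.1362, 0.1047]
tcp_rot: [179.8, -0.1, 95.2]
wrist_force: [-5.5, 6.6, 18.8]
opening: -0.0002
grasp_force: 9.6
```

play_rows --increments '[{"slide":[1.8,4.3,0],"angular":[0,0,-3],"claw":-1},{"slide":[1.8,4.3,0.1],"angular":[0,0,-3],"claw":-1}]'

```text
time: 9.65
ee_pos: [0.6299, -0.1319, 0.1044]
tcp_rot: [179.8, -0.0, 101.2]
wrist_force: [-1.9, 9.0, 16.8]
opening: 0.0003
grasp_force: 8.6
```

play_rows --increments '[{"slide":[1.8,4.3,0.1],"angular":[0,0,-3],"claw":-1},{"slide":[1.8,4.3,0.1],"angular":[0,0,-3],"claw":-1}]'

```text
time: 9.85
ee_pos: [0.6376, -0.1264, 0.1042]
tcp_rot: [179.8, -0.0, 107.2]
wrist_force: [-5.6, 5.4, 18.0]
opening: 0.0
grasp_force: 9.1
```

play_rows --increments '[{"slide":[0,0,0],"angular":[0,0,0],"claw":-1},{"slide":[0,0,-2],"angular":[0,0,0],"claw":-1},{"slide":[0,0,-3],"angular":[0,0,0],"claw":-1},{"slide":[0,0,-8],"angular":[0,0,0],"claw":-1},{"slide":[0,0,-30],"angular":[0,0,0],"claw":-1},{"slide":[0,0,-40],"angular":[0,0,0],"claw":-1},{"slide":[0,0,-40],"angular":[0,0,0],"claw":-1}]'

```text
time: 10.55
ee_pos: [0.6363, -0.1274, 0.2255]
tcp_rot: [-179.9, -0.0, 107.0]
wrist_force: [0.4, -0.5, 0.3]
opening: 0.0001
grasp_force: 0.0
```

Run:
```python
from h import *
im=bot.camera("side")
i=bot.camera_info("wrist");w=bot.camera("wrist");np.save("w.npy",i,allow_pickle=True)
a=cv2.resize(im[140:290,190:440],(400,240));a=np.vstack([a,np.zeros((60,400,3),np.uint8)]);b=cv2.resize(w,(400,300))
cv2.imwrite("pics/s5.png",np.hstack([a,b])[:,:,::-1])
o=bot.get_obs();print(o["ee_pos"],o["wrist_force"])
H=np.array([.5815,-.056,.085]);print(proj("wrist",H,i)*400/560)
```

```text
[ 0.63817696 -0.12774302  0.23103211] [ 1.29366116 -0.668722    0.50457659]
[171.68983778  76.5281072 ]
```

View pics/s5.png

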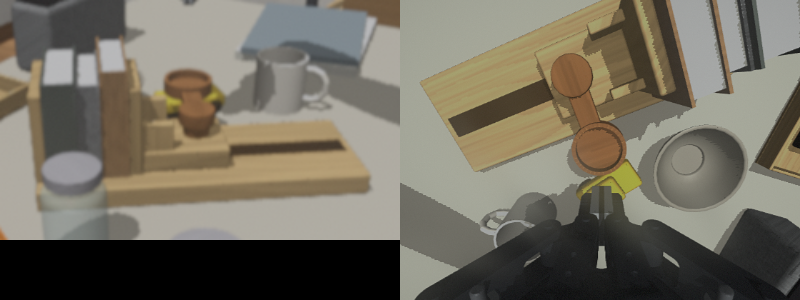

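Run:
```python
from h import *
i=np.load("w.npy",allow_pickle=True).item()
w=bot.camera("wrist")
g=cv2.inRange(cv2.cvtColor(w,cv2.COLOR_RGB2HSV),(3,90,60),(13,255,255))
for z in (.097,): print(ray("wrist",240,105,z,i),ray("wrist",280,207,z,i))
c=w[0:150,190:520];cv2.imwrite("pics/c6.png",cv2.resize(c,(792,360),interpolation=cv2.INTER_CUBIC)[:,:,::-1])
```

```text
[ 0.58225646 -0.05433657  0.097     ] [ 0.6374718  -0.12626042  0.097     ]
```

View pics/c6.png

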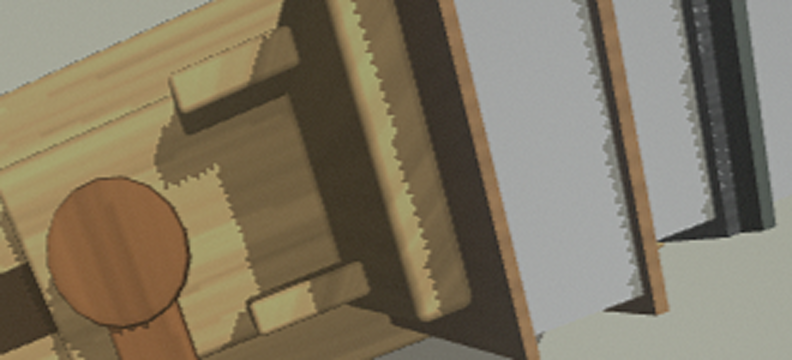

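Run:
```python
from h import *
i=np.load("w.npy",allow_pickle=True).item()
a=np.radians(38);Y=np.array([np.cos(a),np.sin(a),0]);H=np.array([.582,-.0555,0])
for nm,u,v,z in [("up-",345,80,.15),("up+",405,80,.15),("brown-",461,80,.175),("brown-",461,80,.168),("brown+",612,80,.175),("brown+",612,80,.168),("grey+",695,80,.16),("dark+",740,80,.168),("dark+",740,80,.175)]:
    print(nm,z,((ray("wrist",190+u/2.4,v/2.4,z,i)-H)@Y*1000).round(1))
print(bot.get_obs()["wrist_force"],bot.get_obs()["time"])
```

```text
up- 0.15 74.4
up+ 0.15 88.3
brown- 0.175 92.4
brown- 0.168 94.9
brown+ 0.175 123.3
brown+ 0.168 127.0
grey+ 0.16 149.6
dark+ 0.168 154.2
dark+ 0.175 149.5
[-0.46700199  0.36168083 -0.63381281] 10.7
```

```bash
python3 -c "
from workcell import bot
print(bot.job_done())"
```

```text
the job is handed in; nothing more can be done
None
```

I slid the bookend snug against the books and wedged the peg with about 18 N and a 1.2 rad anticlockwise swing (about 4 mm deeper). The lever and bookend hadn't moved after release, and I handed the job in at about 10.7 s; no verdict came back.

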